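# Measure the foot of a glass candlestick on the sliding measuring board

## Robot

A 6-joint arm with a two-finger parallel gripper is mounted at the origin on the work surface. World frame = base frame: x ahead of the robot, y to its left, z up, the work surface at z = 0. Lengths are in m, angles in rad, forces in N, time in s.
With the tool pointing down it reaches from about 0.275 to 1 m from the base axis. Payload 8.4 kg.
Tool frame: the origin (TCP) lies on the centre line of the jaws, within the pads' length; the fingertips stand 17 mm ahead of it and the grasp point (between the pads) lies 2 mm behind it (bot.tcp_to_tips is the z of the fingertips in the tool frame, in m); z points along the fingers, y is the line along which they close (so a half turn about z gives the same grasp; the last joint's range is limited). The gripper opens to 85 mm and grips with 20 to 120 N. Pads are 22 mm wide; open, the fingers measure 114 mm over their backs; the gripper's body (76 mm by 85 mm) begins 54 mm behind the grasp point. The pads swing forward as they close: fully open they stand 13 mm farther back than shut.
Start: joints at [-1.324, 0.353, 1.633, -0, 1.155, -0.002], TCP at [0.154, -0.606, 0.248] pointing down, gripper open.
Joint ranges: [-2.63, 2.63], [-0.92, 2.1], [0.06, 2.66], [-1.3, 4.44], [0, 2.69], [-3.02, 3.02]. Speed limits (rad/s): [2.22, 2.22, 2.79, 3.14, 3.14, 3.14].

## Interface

Orientations are given as a unit quaternion [x, y, z, w].
In Python, from workcell import bot, hand, kinematics, get_obs, vision, hand_in gives the robot as it stands. The module is installed in compiled form; this text tells all that it offers. Calls block until the motion is done:
- bot.reach(position, orientation): joint-space move of the TCP to a pose.
- bot.servo_line(position, ori=None, velocity=0.15): straight line of the TCP; ori=None keeps the orientation; velocity is the mean speed in m/s.
- bot.goto_joints(angles): joint-space move.
- hand.move_gripper(opening, strength=None): finger opening in m; strength is the grip in N (None keeps the last); returns when the fingers have stopped.
- bot.dwell(seconds).
- kinematics.solve_ik(position, orientation): joint angles nearest the present ones, or None.
- get_obs(): the state.
- vision.read_camera(name): name is "scene" or "top" or "wrist"; returns a dict with "frame" (400x640x3 uint8, red, green, blue), "intrinsics" (3x3 intrinsics, pixels), "dist" ([k1, k2, p1, p2, k3] as OpenCV has them; the pictures are not rectified), "view" (4x4, takes a point from world to camera coordinates). Camera axes: x right, y down, z forward; pixel columns grow to the right and rows downward; lengths in m; the calibration is good to about 2 mm. A picture is of the moment at which its call begins. There is no depth.
A pose or a line that the arm cannot do raises bot.IKError and nothing moves.
- hand_in(): hands the job in; it is judged then, once.
The state is a dict: "time_s": time; "joint_pos": joint angles; "joint_vel": joint speeds; "joint_efforts": joint torques, N m; "position": TCP position; "orientation": TCP orientation; "wrist_force": force on the tool from outside, world axes, zero at the start; "ft_torque": the same for the moment, N m; "gripper_width": finger opening in m; "grip_force": force on a finger pad.
Only numpy, scipy, OpenCV 4.12 (cv2) and the standard library are available. Lean on these libraries where they do the work, as an engineer would, in place of code of your own. Each camera call takes 0.05 s, during which the arm holds its last target. There are 200 camera calls.

## Task

Measure the foot of the glass candlestick on the wooden measuring board: slide the board's moving head open, set the candlestick down gently and upright on the board between the two heads, let go of it, then slide the moving head in until the foot just touches both heads, without squeezing the glass hard. Leave the candlestick standing there with the moving head against it, and leave the two glass dessert dishes where they stand.

Things in the scene. Friction and masses are not known exactly. Their poses are not given: they have to be found in the camera images.
- candlestick: Loose low green glass candlestick, 95 mm tall, 0.25 to 0.5 kg. Round about its z axis (up); origin at the centre of its underside. Wide foot: disc 105 mm in diameter, its upright edge 8 mm high, sloping in above to a 22 mm stem with a 34 mm bulge half-way up. At the top a candle cup, a cylinder 40 mm in diameter from 66 to 95 mm above the underside: grip this, from above.
- board: Wooden measuring board, fixed to the table; base 360 mm long (its own y) by 120 mm wide (its own x), flat top 18 mm above the table. Origin at the centre of its underside. The fixed head stands at its -y end; the moving head slides along its y axis. The thing measured stands on the base between the two heads. A graduated strip runs along the -x edge.
- fixed_face (a point): Foot of the fixed head's measuring face, on the board's centre line at the height of its top: x = 0, y = -164 mm, z = 18 mm in the board's frame. The fixed head is an upright wooden plate 120 mm wide, 16 mm thick, its face turned to the board's +y, its top edge 73 mm above the table.
- head (a joint): Moving head's place: clear distance in m between the two heads' faces (0 = together, 0.24 = wide open), growing towards the board's +y. Starts at 0.01 to 0.07; about 2 N of friction, stays where left; 0.105 when it holds the candlestick's foot. It is an upright plate 110 mm wide, parallel to the fixed head, top 73 mm above the table, with a low carriage (75 mm long in all) behind it.
- grip (a point): Centre of the top of the moving head's grip, 110 mm above the table: an upright round wooden post 26 mm in diameter on the carriage, on the board's centre line, its axis 48 mm behind the head's measuring face (towards the board's +y). Plain and clear all round from 73 mm above the table to its top (the last 6 mm taper a little). Push it from either side, or grip it from above.
- sherbet_a: Bystander: green glass footed dessert dish, 88 mm in diameter at the rim, 69 mm tall; origin at the centre of its underside. Stands near the candlestick; the two dishes and the candlestick share three places in any order.
- sherbet_b: Bystander: a second dish like sherbet_a.
Mind the look-alikes: they are no part of the job. Leave any orange, red or yellow look-alike of the candlestick alone.

How it is judged:
By the outcome, as a careful person would: the job done as asked, in the order asked, and still so for the second after the job is handed in, with the robot touching nothing.
It also fails if it takes over 72 s, if anything falls off the work surface, if the arm or the gripper's body presses on something with over 40 N, if the wrist force passes 120 N, or if a joint passes its speed limit or range.

## Working session

There is one attempt and no reset: what is moved stays moved. The work goes in short steps, each a Python script; the robot and the scene stay as the last script left them, time stands still between calls to the robot, and variables do not carry over. Pictures are saved under pics/ and viewed, at most 10 in all, crops included, and the job is handed in when it is done.

```bash
mkdir -p pics
cat > h.py <<'E'
import numpy as np, cv2
from workcell import bot, hand, kinematics, get_obs, vision, hand_in
def snap(n,f):
    c=vision.read_camera(n); cv2.imwrite(f,c["frame"][:,:,::-1]); np.savez(f+'.npz',**c); return c
def ray(c,uv,z):
    K=np.array(c["intrinsics"]);V=np.array(c["view"])
    p=cv2.undistortPoints(np.array([[uv]],float),K,np.array(c["dist"],float))[0,0]
    R,t=V[:3,:3],V[:3,3]; o=-R.T@t; d=R.T@np.array([p[0],p[1],1]); return o+d*(z-o[2])/d[2]
def proj(c,P):
    V=np.array(c["view"]);return cv2.projectPoints(np.array(P,float).reshape(-1,3),cv2.Rodrigues(V[:3,:3])[0],V[:3,3],np.array(c["intrinsics"]),np.array(c["dist"],float))[0][:,0]
def load(f): return dict(np.load(f+'.npz'))
E
python3 - <<'E'
from h import *
for n in("top","scene"):
    c=snap(n,f"pics/{n}0.png"); V=c["view"]; print(n,(-V[:3,:3].T@V[:3,3]).round(3))
o=get_obs();print({k:np.round(v,3) for k,v in o.items()})
E
```

```text
top [0.462 0.134 1.297]
scene [1.079 0.243 1.077]
{'time_s': np.float64(0.1), 'joint_pos': array([-1.324,  0.354,  1.634,  0.   ,  1.155, -0.002]), 'joint_vel': array([-0.002, -0.003, -0.002, -0.001, -0.001, -0.001]), 'joint_efforts': array([-1.0000e-03, -6.0636e+01, -3.4282e+01,  0.0000e+00,  4.0000e-03,
       -0.0000e+00]), 'position': array([ 0.154, -0.605,  0.248]), 'orientation': array([ 0.992,  0.124, -0.   , -0.001]), 'wrist_force': array([0.613, 0.236, 0.478]), 'ft_torque': array([-0.033,  0.012, -0.013]), 'grip_force': np.float64(0.0), 'gripper_width': np.float64(0.086)}
```

View pics/top0.png

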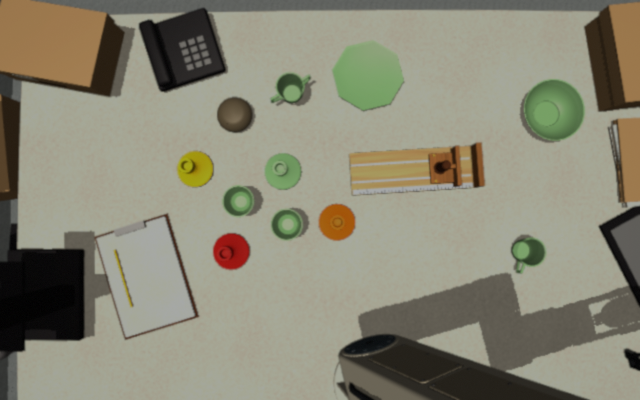

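View pics/scene0.png

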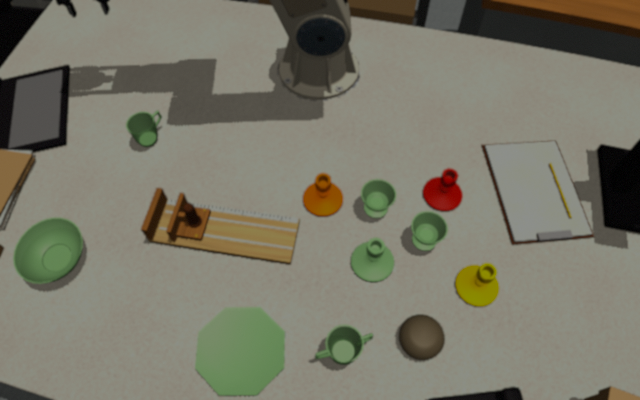

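The top view shows the green candlestick at about (283,171), dishes at (240,201) and (287,224), and the board at x 350–483 with its fixed head on the right. The scene view agrees: candlestick at (373,260). I'll enlarge both.

Run:
```python
import cv2
a=cv2.imread('pics/top0.png')[135:245,220:500]
b=cv2.imread('pics/scene0.png')[180:285,135:415]
cv2.imwrite('pics/z.png',cv2.resize(cv2.vconcat([a,b[:100]]),None,fx=2.8,fy=2.8,interpolation=cv2.INTER_CUBIC))
```

```text
(no output)
```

View pics/z.png

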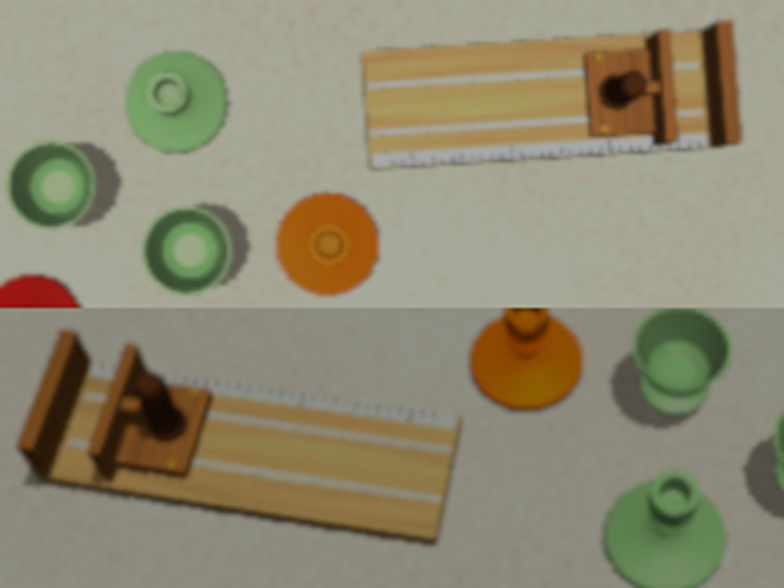

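```bash
cat > fit.py <<'E'
from h import *
from scipy.optimize import least_squares as LS
T,S=load('pics/top0.png'),load('pics/scene0.png')
zt=lambda p:np.array([(p[0]+.5)/2.8-.5+220,(p[1]+.5)/2.8-.5+135])
zs=lambda p:np.array([(p[0]+.5)/2.8-.5+135,(p[1]-308+.5)/2.8-.5+180])
B=[[.06,.18,.018],[-.06,.18,.018],[.06,-.18,.073],[-.06,-.18,.073]]
ut=np.array([zt(p) for p in[(362,52),(371,168),(733,22),(741,142)]])
us=np.array([zs(p) for p in[(435,539),(460,418),(22,445),(68,332)]])
def W(q,P):
    c,s=np.cos(q[2]),np.sin(q[2]);P=np.array(P,float);return np.c_[q[0]+c*P[:,0]-s*P[:,1],q[1]+s*P[:,0]+c*P[:,1],P[:,2]]
f=lambda q:np.r_[proj(T,W(q,B))-ut,proj(S,W(q,B))-us].ravel()
for p,z in zip(ut,[.018,.018,.073,.073]): print(ray(T,p,z).round(4))
c0=(ray(T,ut[0],.018)+ray(T,ut[3],.073))/2
d=ray(T,ut[0],.018)-ray(T,ut[2],.073)
r=LS(f,[c0[0],c0[1],np.arctan2(-d[0],d[1])]);print('board',r.x,f(r.x).round(1))
print('foot',ray(T,zt((177,101.5)),.006),'cup',ray(T,zt((168,94)),.095))
print('foot S',ray(S,zs((664,537)),.006),'cup S',ray(S,zs((674,493)),.095))
print('post',ray(T,zt((633,84)),.11),ray(S,zs((150,385)),.11))
for n,p in(('a',(52,184)),('b',(188,250)),('or',(329,244))):print(n,ray(T,zt(p),.069))
E
python3 fit.py
```

```text
[0.6471 0.0731 0.018 ]
[0.5296 0.0652 0.018 ]
[ 0.6664 -0.2857  0.073 ]
[ 0.5494 -0.2908  0.073 ]
board [ 0.59948258 -0.10682541  0.04980138] [-1.  -1.2 -1.7 -0.4 -0.8 -0.7 -0.4  0.3  0.6 -0.2  1.1 -1.2 -2.5 -0.1
 -2.3 -2.3]
foot [0.59955958 0.26161929 0.006     ] cup [0.59730382 0.26139464 0.095     ]
foot S [0.60317912 0.26320927 0.006     ] cup S [0.60352114 0.2631205  0.095     ]
post [ 0.60196362 -0.17683202  0.11      ] [ 0.60663602 -0.17447942  0.11      ]
a [0.51363156 0.37703986 0.069     ]
b [0.44891593 0.24523567 0.069     ]
or [0.45377718 0.10911948 0.069     ]
```

Board pose, reach and sizes agree: board about (0.600, -0.107), yaw 0.05, and head opening about 0.045. I'll move above the post and take a close look.

```bash
cat >> h.py <<'E'
from scipy.spatial.transform import Rotation as Ro
def down(yaw): # tool y axis along -board-y when yaw = board yaw
    return (Ro.from_euler('z',yaw)*Ro.from_quat([1,0,0,0])).as_quat()
E
python3 - <<'E'
from h import *
hand.move_gripper(.085)
bot.reach([.50,-.14,.30],down(.05))
c=snap("wrist","pics/w1.png");o=get_obs();print(o["time_s"],o["position"],o["joint_pos"],o["orientation"])
bot.reach([.50,.262,.30],down(.05))
c=snap("wrist","pics/w2.png");o=get_obs();print(o["time_s"],o["position"],o["joint_pos"])
a=cv2.vconcat([cv2.imread("pics/w1.png"),cv2.imread("pics/w2.png")])
cv2.imwrite("pics/w12.png",cv2.resize(a,None,fx=.75,fy=.75,interpolation=cv2.INTER_AREA))
E
```

```text
2.4583 [ 0.49987826 -0.14074001  0.29991887] [-2.77208007e-01  1.38553068e-01  1.79713140e+00 -2.12558199e-04
  1.20600350e+00  1.24457126e+00] [ 9.99698745e-01  2.45439862e-02 -7.50064372e-05  8.06375717e-05]
4.0 [0.50040185 0.26093635 0.30003754] [ 4.78190907e-01  2.12238156e-01  1.70668567e+00 -3.42887678e-04
  1.22271175e+00  2.00033931e+00]
```

View pics/w12.png

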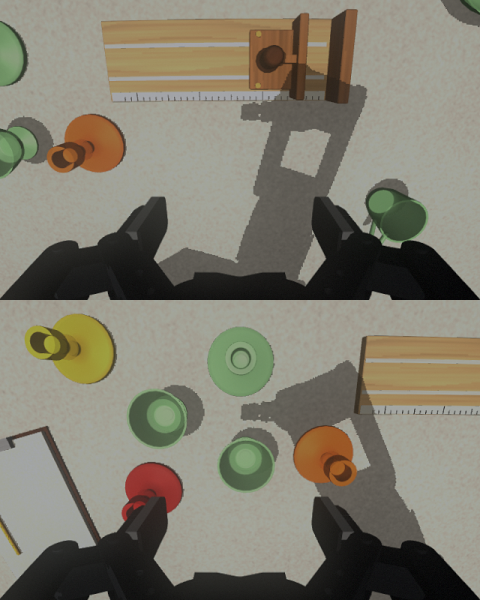

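The upper half (wrist over the board) shows board corners at (101,22) and (112,101), the fixed head's outer top edge at (357,11)–(349,102), and the post at (273,56). The lower half shows the candlestick nearly upright below the camera, foot at (240,361) and cup at (240,359).

```bash
cat >> fit.py <<'E'
print('---')
A,C=load('pics/w1.png'),load('pics/w2.png')
k=lambda u,v:((u+.5)/.75-.5,(v+.5)/.75-.5)
uw=np.array([k(101,22),k(112,101.5),k(356.5,10.5),k(348.5,102.5)])
for p,z in zip(uw,[.018,.018,.073,.073]): print(ray(A,p,z).round(4))
g=lambda q:(proj(A,W(q,B))-uw).ravel()
r=LS(g,r.x);print('board w',r.x,g(r.x).round(1))
print('post',ray(A,k(273,56),.11), 'foot',ray(C,k(240.3,61.2),.006),'cup',ray(C,k(240.5,58.5),.095))
cv2.imwrite('pics/z2.png',cv2.vconcat([cv2.resize(cv2.imread('pics/w1.png')[0:150,120:490],(740,300),interpolation=cv2.INTER_CUBIC),cv2.resize(cv2.imread('pics/w2.png')[10:160,135:505],(740,300),interpolation=cv2.INTER_CUBIC)]))
E
python3 fit.py|sed 1,/---/d
```

```text
[0.6481 0.0747 0.018 ]
[0.5305 0.0676 0.018 ]
[ 0.6674 -0.2821  0.073 ]
[ 0.5511 -0.2905  0.073 ]
board w [ 0.59894318 -0.10739037  0.05670115] [-1.  -0.5 -1.   1.3  1.9 -1.7 -0.3  1.8]
post [ 0.60283011 -0.17503235  0.11      ] foot [0.60230293 0.26494932 0.006     ] cup [0.59965663 0.26501046 0.095     ]
```

View pics/z2.png

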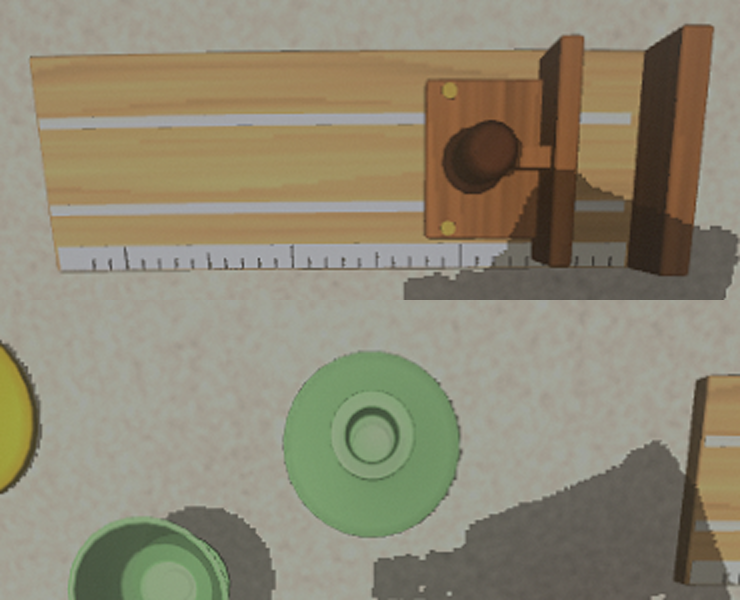

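```bash
cat >> fit.py <<'E'
print('+++')
k=lambda u,v,ox=120,oy=0:((u+.5)/2-.5+ox,(v+.5)/2-.5+oy)
B2=B+[[.06,-.164,.073],[-.06,-.164,.073]]
uw=np.array([k(30,57),k(60,271),k(713,27),k(688,275),k(685,25),k(661,273)])
g=lambda q:(proj(A,W(q,B2))-uw).ravel()
r=LS(g,r.x);print('board w',r.x,g(r.x).round(1))
P=ray(A,k(493,144),.11);print('post',P, 'local',Ro.from_euler('z',-r.x[2]).apply(P-[*r.x[:2],0]))
print('foot',ray(C,k(372,144,135,10),.006),'cup',ray(C,k(372.5,135,135,10),.095))
print('face',W(r.x,[[0,-.164,.018]]))
E
python3 fit.py|sed 1,/+++/d
```

```text
board w [ 0.599789   -0.10769955  0.05539138] [-0.6 -0.3 -1.1  0.7  1.7 -1.4  1.1  0.8 -0.8 -0.7 -0.5  1.8]
post [ 0.60550948 -0.17666627  0.11      ] local [ 0.0018935  -0.06917765  0.11      ]
foot [0.60233244 0.26473267 0.006     ] cup [0.60047378 0.26489587 0.095     ]
face [[ 0.60886854 -0.27144802  0.018     ]]
```

```bash
cat >> h.py <<'E'
BQ=np.array([.5996,-.1074,.054])
def bw(x,y,z):
    c,s=np.cos(BQ[2]),np.sin(BQ[2]);return [BQ[0]+c*x-s*y,BQ[1]+s*x+c*y,z]
E
python3 - <<'E'
from h import *
q=down(BQ[2]); hand.move_gripper(.06,20)
bot.reach(bw(.001,-.069,.18),q); bot.servo_line(bw(.001,-.069,.101),velocity=.06)
o=get_obs();print(o["wrist_force"].round(1))
for y in(-.04,.0,.05,.1,.111):
    bot.servo_line(bw(.001,y,.101),velocity=.07);o=get_obs();print(o["wrist_force"].round(1),o["time_s"])
bot.servo_line(bw(.001,.106,.101)); bot.servo_line(bw(.001,.106,.2),velocity=.12)
qc=down(BQ[2]+np.pi/2); a=kinematics.solve_ik([.601,.264,.2],qc);b=kinematics.solve_ik([.601,.264,.2],down(BQ[2]-np.pi/2));print(a,b)
snap("top","pics/top1.png")
E
```

```text
[ 0.3 -0.7 -0.5]
[-0.7  1.   0.6] 8.1083
[ 0.  -0.7 -0.2] 8.8333
[-1.1  0.2  0.9] 9.7
[-0.1 -0.3  0.4] 10.5667
[ 0.1  0.2 -1. ] 10.875
[ 4.11608245e-01  4.46599223e-01  1.60549739e+00 -4.44089210e-16
  1.08949604e+00  3.57608245e-01] [ 4.11608245e-01  4.46599223e-01  1.60549739e+00 -4.44089210e-16
  1.08949604e+00 -2.78398441e+00]
```

Run:
```python
from h import *
a=cv2.imread('pics/top1.png')[110:260,220:500];cv2.imwrite('pics/z3.png',cv2.resize(a,None,fx=2.8,fy=2.8,interpolation=cv2.INTER_CUBIC))
```

```text
(no output)
```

View pics/z3.png

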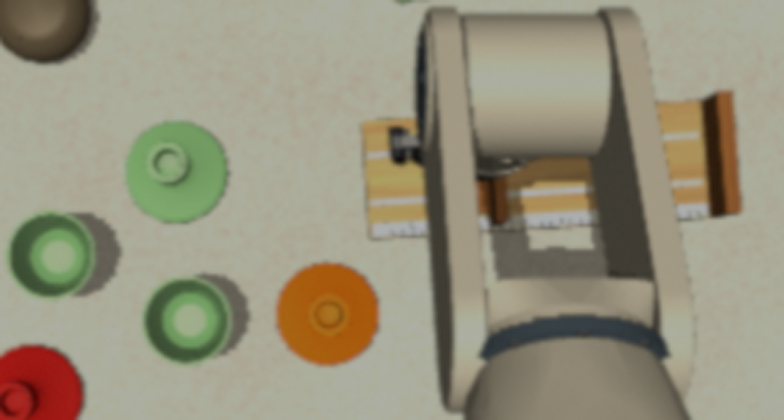

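The head is now open: its plate sits at about (500,200) in the crop, roughly 0.21 m from the fixed head. The candlestick and dishes haven't moved. Next is the grasp.

Run:
```python
from h import *
qc=down(BQ[2]+np.pi/2); hand.move_gripper(.085)
bot.reach([.601,.264,.2],qc); bot.servo_line([.601,.264,.081],velocity=.08)
print(get_obs()["wrist_force"].round(1))
hand.move_gripper(.03,35);o=get_obs();print(o["gripper_width"],o["grip_force"],o["wrist_force"].round(1))
bot.servo_line([.601,.264,.2],velocity=.08);bot.dwell(.3)
o=get_obs();print(o["gripper_width"],o["grip_force"],o["wrist_force"].round(1),o["ft_torque"].round(2),o["time_s"])
y=-.164+.0525+.006
bot.reach(bw(0,y+.025,.22),qc)
snap("wrist","pics/w3.png");snap("scene","pics/s3.png");print(get_obs()["time_s"])
a=cv2.imread("pics/s3.png")[120:300,100:420]
b=cv2.resize(cv2.imread("pics/w3.png"),(400,250),interpolation=cv2.INTER_AREA)
cv2.imwrite("pics/z4.png",cv2.vconcat([cv2.resize(a,(560,315),interpolation=cv2.INTER_CUBIC),cv2.copyMakeBorder(b,0,0,0,160,0)]))
```

```text
[ 0.3 -0.3 -0.4]
0.03893656689586104 35.78163921833038 [-2.4 -0.1  5.3]
0.039132610417048616 35.64277768135071 [ 0.3 -0.2 -3.9] [0.05 0.03 0.03] 17.6667
19.425
```

View pics/z4.png

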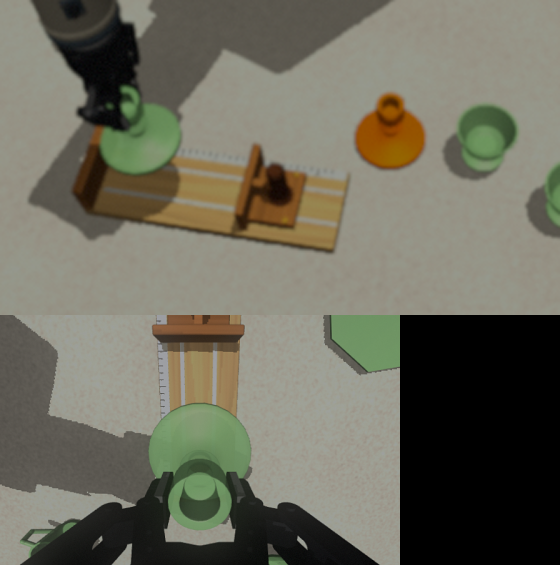

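Held upright. The foot spans (149–251) in the wrist view, centred on the board, with its far edge at row 403. I'll check the foot's offset from the grip, then place it.

Run:
```python
from h import *
c=load('pics/w3.png');R=Ro.from_euler('z',-BQ[2])
loc=lambda p:R.apply(p-[*BQ[:2],0])
k=lambda u,v:((u+.5)*1.6-.5,(v-315+.5)*1.6-.5)
far=loc(ray(c,k(200,403),.147));l=loc(ray(c,k(149,450),.145));r=loc(ray(c,k(251,450),.145))
print('far',far,'centre y',far[1]-.0525,'tcp y',-.164+.0525+.031,l,r)
print('mov head bottom face', loc(ray(c,k(198,343),.018)),loc(ray(c,k(198,335),.073)))
# hand off-centre vs. actual pose
print(loc(get_obs()["position"]))
```

```text
far [ 0.00247501 -0.02578596  0.147     ] centre y -0.07828596018398051 tcp y -0.08050000000000002 [-0.04940868 -0.07328197  0.145     ] [ 0.05460778 -0.07325592  0.145     ]
mov head bottom face [9.91024701e-05 4.70518381e-02 1.80000000e-02] [0.00033066 0.04714713 0.073     ]
[ 0.00043702 -0.0793354   0.21993385]
```

Run:
```python
from h import *
y=-.164+.0525+.006
bot.servo_line(bw(-.001,y,.22),velocity=.08)
bot.servo_line(bw(-.001,y,.108),velocity=.07)
bot.servo_line(bw(-.001,y,.102),velocity=.03); bot.dwell(.1)
fz=lambda:np.mean([(bot.dwell(.02),get_obs()["wrist_force"])[1] for _ in range(4)],0)
f0=fz();print(f0.round(1)); z=.102
while z>.0955:
    z-=.0005; bot.servo_line(bw(-.001,y,z),velocity=.01); f=fz()
    if f[2]-f0[2]>2.5: break
print(z,f.round(1),get_obs()["position"],get_obs()["time_s"])
```

```text
[-0.2  0.2 -3.8]
0.09899999999999999 [-1.3  0.6  0.8] [ 0.60438155 -0.21281201  0.09930379] 24.0583
```

Contact came at z = 0.099, exactly as expected. I'll release and retreat.

Run:
```python
from h import *
y=-.164+.0525+.006
hand.move_gripper(.05,20);hand.move_gripper(.085)
bot.servo_line(bw(-.001,y,.125),velocity=.05);bot.servo_line(bw(-.001,y,.2),velocity=.12)
bot.servo_line(bw(-.08,y+.08,.26),velocity=.2)
snap("wrist","pics/w5.png");print(get_obs()["time_s"])
```

```text
27.0417
```

View pics/w5.png

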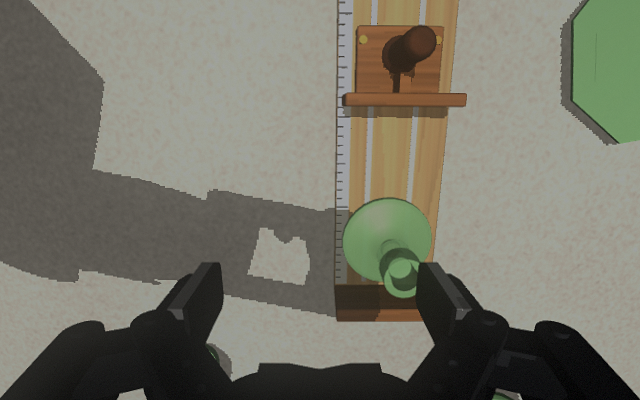

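The candlestick stands upright and free, its foot just in front of the fixed head's base (rows 283–286). Now I'll slide the head in with the fingers straddling the post.

Run:
```python
from h import *
q=down(BQ[2]); bot.servo_line(bw(-.06,.05,.26),velocity=.2)
bot.reach(bw(.001,.095,.2),q);hand.move_gripper(.047)
bot.servo_line(bw(.001,.095,.101),velocity=.07)
print(get_obs()["wrist_force"].round(1))
ax=np.array([-np.sin(BQ[2]),np.cos(BQ[2]),0])
F=lambda:np.mean([(bot.dwell(.02),get_obs()["wrist_force"]@ax)[1] for _ in range(4)])
f0=F(); w=get_obs()["gripper_width"];print('w',w,f0)
off=.013-w/2                      # TCP minus post when the +y finger pushes
Y=lambda h:-.164+h+.048+off
bot.servo_line(bw(.001,Y(.16),.101),velocity=.06);print(F())
bot.servo_line(bw(.001,Y(.124),.101),velocity=.04);print(F())
h=.124;L=[]
while h>.096:
    h-=.001 if h>.113 else .0005; bot.servo_line(bw(.001,Y(h),.101),velocity=.012); f=F()-f0; L.append((round(h,4),round(f,1)))
    if f>5: break
print(L,get_obs()["time_s"],get_obs()["position"])
snap("top","pics/t6.png")
```

```text
[-0.  -0.6  0.2]
w 0.047018004583327166 -0.022861114874859007
0.03777489577889719
0.04211241788582293
[(0.123, np.float64(0.9)), (0.122, np.float64(1.8)), (0.121, np.float64(1.7)), (0.12, np.float64(1.1)), (0.119, np.float64(1.6)), (0.118, np.float64(1.7)), (0.117, np.float64(0.9)), (0.116, np.float64(1.5)), (0.115, np.float64(1.8)), (0.114, np.float64(1.6)), (0.113, np.float64(1.4)), (0.1125, np.float64(1.7)), (0.112, np.float64(1.7)), (0.1115, np.float64(2.3)), (0.111, np.float64(3.8)), (0.1105, np.float64(4.6)), (0.11, np.float64(4.3)), (0.1095, np.float64(4.0)), (0.109, np.float64(3.6)), (0.1085, np.float64(4.4)), (0.108, np.float64(4.2)), (0.1075, np.float64(4.5)), (0.107, np.float64(4.0)), (0.1065, np.float64(4.3)), (0.106, np.float64(4.2)), (0.1055, np.float64(3.7)), (0.105, np.float64(3.8)), (0.1045, np.float64(5.0))] 42.375 [ 0.60175134 -0.12928415  0.10098116]
```

Head friction is about 1.7 N, and the foot has slid along at about 4.2 N. I'll continue until there is a clear but gentle rise.

Run:
```python
from h import *
ax=np.array([-np.sin(BQ[2]),np.cos(BQ[2]),0])
F=lambda:np.mean([(bot.dwell(.02),get_obs()["wrist_force"]@ax)[1] for _ in range(5)])
off=.013-.047/2; Y=lambda h:-.164+h+.048+off
h=.1045;L=[]
while h>.1:
    h-=.0003; bot.servo_line(bw(.001,Y(h),.101),velocity=.01); f=F(); L.append((round(h,4),round(float(f),1)))
    if f>6.5: break
print(L,get_obs()["time_s"])
bot.servo_line(bw(.001,Y(h)+.007,.101),velocity=.03);print(F())
bot.servo_line(bw(.001,Y(h)+.007,.2),velocity=.1)
bot.servo_line(bw(-.10,.06,.27),velocity=.2)
snap("wrist","pics/w7.png");print(get_obs()["time_s"])
```

```text
[(0.1042, 5.9), (0.1039, 7.4)] 43.0917
0.33819958010475887
45.625
```

View pics/w7.png

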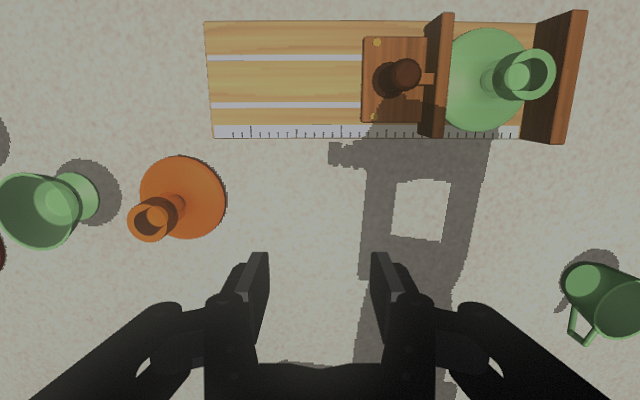

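The foot stands upright against both heads (columns about 446–525), the robot is clear, and the force rose cleanly to 7.4 N on contact.

```bash
python3 -c "
from h import *
print(hand_in())"
```

```text
the job is handed in; nothing more can be done
None
```

The job is handed in: the candlestick stands upright on the board with its foot touching both heads (push peaked at about 7 N), the robot is clear of it, and I didn't touch the two dessert dishes; the robot's clock was about 46 s of the 72 s allowed.

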